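# Take an impression on the small bench press

### The arm

A 6-joint arm with a two-finger parallel gripper is mounted at the origin on a cart in front of the work surface, level with it; the furniture and walls round the work are solid. World frame = base frame: x ahead of the robot, y to its left, z up, the work surface at z = 0. Lengths are in m, angles in rad, forces in N, time in s.
With the tool pointing down it reaches from about 0.275 to 0.825 m from the base axis. Payload 4.9 kg.
Tool frame: the origin (TCP) lies midway between the tips of the shut fingers; the grasp point (between the pads) lies 19 mm behind it (grip_point_offset is the distance from the TCP to the grasp point, in m); z points along the fingers, x is the direction in which the jaws open and shut, and the axes are right-handed (so a half turn about z gives the same grasp; the last joint's range is limited). The gripper opens to 85 mm and grips with 20 to 120 N. Pads are 22 mm wide; open, the fingers measure 114 mm over their backs; the gripper's body (76 mm by 85 mm) begins 54 mm behind the grasp point. The pads swing forward as they close: fully open they stand 13 mm farther back than shut.
Start: joints at [-1.285, 0.326, -0.193, 1.052, 0, 1.437], TCP at [0.224, -0.502, 0.231] pointing down, gripper open.
Joint ranges: [-2.65, 2.65], [-0.97, 1.79], [-1.3, 1.35], [-1.93, 2.1], [-1.47, 1.37], [-3.14, 3.14]. Speed limits (rad/s): [2.57, 2.57, 3.14, 3.14, 3.14, 3.14].

### API

Orientations are given as a rotation vector (axis times angle).
In Python, from cell import * gives the robot as it stands. Calls block until the motion is done:
- movep(position, orientation): joint-space move of the TCP to a pose.
- move_l(position, velocity=0.15, rot=None, until_force=None): straight line of the TCP; rot=None keeps the orientation; velocity is the mean speed in m/s. With until_force (N) it stops when the force on the tool has changed by that much, and returns True; else False.
- set_joints(angles): joint-space move.
- let_go() and grab(newtons=None): open the fingers fully, or close them until they stop; newtons is the grip in N (None keeps the last).
- sleep(seconds).
- ik(position, orientation): joint angles nearest the present ones, or None.
- get_state(): the state.
- grab_frame(name): name is "scene" or "top" or "wrist"; returns a dict with "img" (400x640x3 uint8, red, green, blue), "fx", "fy", "cx", "cy" (pixels), "cam_to_world" (4x4, takes a point from camera to world coordinates); the wrist camera has in their place "T_tool_cam" (4x4, takes a point from camera to tool coordinates, whose origin is the TCP and whose axes are the tool frame's). Camera axes: x right, y down, z forward; pixel columns grow to the right and rows downward; lengths in m; the calibration is good to about 2 mm. A picture is of the moment at which its call begins: read the wrist's pose just before it. There is no depth.
A pose or a line that the arm cannot do raises MotionError and nothing moves.
- sign_off(): hands the job in, once; it reports no verdict.
Trained networks look in the newest picture that a camera, given by its name, has taken for a name from the list of things; names that differ only in an ending like _2 or _b are one class to them, and where a whole thing is asked for, a point or a joint stands for the part that bears it (a point fixed in the world has none). Each returns a list of dicts, best first, with "score" (0 to 1); they miss things now and then, are a little off and sometimes report something else, mostly with a low value. They report only what shows in the picture. A call takes as long as a camera call. They do not tell look-alikes from the thing itself.
- spot_in(camera, name): "centre" ([column, row] in pixels, amid what is visible of it).
- silhouettes(camera, name): "mask" (400x640 bool, what is visible of it) and "centre" ([column, row] in pixels, amid what is visible of it).
- tip_of(camera, name): "centre" ([column, row] in pixels: a listed point, or the origin of a listed thing).
The state is a dict: "clock": time; "q": joint angles; "joint_velocities": joint speeds; "tau": joint torques, N m; "position": TCP position; "eef_rot": TCP orientation; "contact_force": force on the tool from outside, world axes, zero at the start; "wrist_torque": the same for the moment, N m; "finger_gap": opening from 0.0 (shut) to 1.0 (fully open).
Only numpy, scipy, OpenCV 4.12 (cv2) and the standard library are available. Lean on these libraries where they do the work, as an engineer would, in place of code of your own. Each camera call takes 0.05 s, during which the arm holds its last target.

### The job

Take an impression of the carved block that lies on the press's sliding bed: push the bed fully in under the platen, then push the spring-centred valve lever all the way over towards the press and keep it there until the platen has come down onto the block and pressed it for a good three seconds. Let the lever spring back upright and wait until the platen is fully up again; only then draw the bed fully back out, with the block still lying on it. Do not move the bed while the platen is down, and leave the things standing round the press where they are.

Things in the scene. Friction and masses are not known exactly. Their poses are not given: they have to be found in the camera images.
- press: Grey bench press, fixed, 360 x 180 mm. Origin: centre of its underside, on the table. x: the way the bed slides in (away from the robot); y: left, the lever's side; z up. At its far end an arm (x 38 to 172, y -50 to 50 mm, up to 148 mm high) carries an air cylinder (top 211 mm high, at x 80). Platen below the arm: x 30 to 130, y -57 to 57 mm, underside 90 mm up when home.
- bed (a joint): Sliding wooden bed (120 x 136 mm, top 30 mm above the table): travel in m along the press's x; 0 = fully out, 0.12 = fully in against its stop, with its centre right under the platen. Stiff (about 3 N of friction): it stays where it is left.
- bed_handle (a point): Middle of the top edge of the bed's upright handle board (12 mm thick along x, 80 mm wide along y), 58 mm above the bed's top, 88 mm above the table; 150 mm in front of the bed's centre, moves with the bed. Push its front face; to draw it back reach down behind it (some 70 mm clear to the block) or pinch it. A 60 mm wide tongue, level with the bed's top, joins it to the bed.
- bed_centre (a point): Centre of the bed's top surface, where the block lies; moves with the bed. Axes as those of the press.
- carved_block: Rectangular carved printing block, dark wood, about 62 x 77 x 28 mm, carved face up, lying loose on the bed near its centre. Origin: centre of its underside, z up.
- valve_lever (a joint): Spring-centred valve lever on the press's left (+y) side: angle in rad, 0 = upright (centred), +0.7 = fully over towards the press (-y of the press), which drives the platen down; -0.7 = fully over away from it, which does nothing useful. Holding it over takes about 10 to 20 N at its bar; released, it returns to 0, the last part only as the platen rises.
- lever_bar (a point): Middle of the lever's black T-handle bar: a round bar 74 mm long along the press's x and 20 mm thick, 130 mm above the pivot (192 mm above the table when upright); moves with the lever.
- lever_pivot (a point): The lever's pivot, 62 mm above the table, on the valve body at x = -80, y = 150 mm of the press; the lever swings about the press's x axis.
- platen: The platen, a dark plate 100 x 114 mm with a grey pad under it, which moves straight up and down. Origin: centre of the pad's underside: 90 mm above the table when home (up). With the lever fully over it sinks slowly and stops on the block, about 58 mm above the table, after some 1 to 2 s, pressing it with about 5 N; with the lever released it takes about 3 s to rise home.
- dabber: Bystander: black dabber, 52 x 52 x 71 mm, standing right of the press. Origin: centre of its underside.
- rust_tin: Bystander: open tin, 54 mm across, 55 mm high, right of the press. Origin: centre of its underside.
- brass_cup: Bystander: small brass cup, 65 mm across, 48 mm high, left of the press, towards the robot. Origin: centre of its underside.
- round_block: Bystander: round carved block, 70 mm across, 28 mm high, left of the press. Origin: centre of its underside.
There are look-alikes about, which are no part of the job. Leave any orange or yellow look-alike of the carved_block alone.

How it is judged:
On the way, in this order (a step that is already met when the one before it is completed fails the run):
1. the bed is fully in, the platen still up (value of joint bed above 0.113 m and height (world z) of platen above 0.084 m), for 0.2 s.
2. the lever is held over and the platen presses the block with more than 2 N for 2 s, bed fully in (value of joint bed above 0.113 m and value of joint valve_lever above 0.45 rad and contact force between platen and carved_block above 2 N), for 2 s.
3. the lever is back upright and the platen home, the bed still in (value of joint bed above 0.108 m and height (world z) of platen above 0.085 m and value of joint valve_lever between -0.08 and 0.08 rad), for 0.2 s.
At the end, for the whole second after the job is handed in: The bed is out (within 8 mm of its outer stop), the lever upright (within 0.08 rad), the platen home (within 5 mm), and the carved block lies flat and still on the bed, with its middle within 40 mm of the bed's centre each way (value of joint bed below 0.008 m and height (world z) of platen above 0.085 m and value of joint valve_lever between -0.08 and 0.08 rad and x of carved_block in the frame of bed_centre between -0.04 and 0.04 m and y of carved_block in the frame of bed_centre between -0.04 and 0.04 m and z of carved_block in the frame of bed_centre below 0.006 m and angle between carved_block's own z axis and vertical below 0.08 rad and linear speed of carved_block below 0.02 m/s); the robot touches nothing.
It fails at once if the bed is away from its inner stop while the platen is well down (height (world z) of platen below 0.075 m and value of joint bed below 0.1 m).
It fails at once if the dabber is shifted more than 30 mm (distance of dabber from where it was at the start of the episode above 0.03 m).
It fails at once if the tin is shifted more than 30 mm (distance of rust_tin from where it was at the start of the episode above 0.03 m).
It fails at once if the brass cup is shifted more than 30 mm (distance of brass_cup from where it was at the start of the episode above 0.03 m).
It fails at once if the round block is shifted more than 30 mm (distance of round_block from where it was at the start of the episode above 0.03 m).
It also fails if it takes over 66 s, if anything falls off the work surface, if the arm or the gripper's body presses on something with over 40 N, if the wrist force passes 120 N, or if a joint passes its speed limit or range.

## Working session

There is one attempt and no reset: what is moved stays moved. The work goes in short steps, each a Python script; the robot and the scene stay as the last script left them, time stands still between calls to the robot, and variables do not carry over. Pictures are saved under pics/ and viewed, and the job is handed in when it is done.

```bash
mkdir -p pics
python3 - <<'E'
from cell import *
import cv2
for n in ["scene","top"]:
    f=grab_frame(n); cv2.imwrite(f"pics/{n}0.png",cv2.cvtColor(f["img"],cv2.COLOR_RGB2BGR))
    print(n,f["fx"],f["fy"],f["cx"],f["cy"],f["cam_to_world"])
    for k in ["press","bed_handle","bed_centre","carved_block","lever_bar","lever_pivot","platen","dabber","rust_tin","brass_cup","round_block"]:
        print(k,[(d["centre"],round(d["score"],2)) for d in tip_of(n,k)][:3])
s=get_state();print(s)
E
```

```text
scene 469.34731893915546 469.34731893915546 320.18979868646096 204.1672834367976 [[ 7.16288856e-01 -3.47384236e-01  6.05189613e-01 -1.96700112e-01]
 [-6.97803254e-01 -3.57761583e-01  6.20545944e-01 -1.04150793e+00]
 [ 9.45714747e-04 -8.66793425e-01 -4.98666485e-01  7.79857611e-01]
 [ 0.00000000e+00  0.00000000e+00  0.00000000e+00  1.00000000e+00]]
press [([329.8, 237.2], 0.63)]
bed_handle []
bed_centre [([322.9, 231.1], 0.59), ([245.2, 201.0], 0.59)]
carved_block [([393.5, 347.1], 0.81), ([326.8, 228.4], 0.67), ([427.7, 305.6], 0.65)]
lever_bar []
lever_pivot []
platen [([354.0, 202.8], 0.78)]
dabber [([369.3, 297.8], 0.76)]
rust_tin [([326.4, 230.0], 0.67), ([390.8, 284.9], 0.66), ([350.3, 202.8], 0.37)]
brass_cup [([241.2, 235.4], 0.58), ([390.2, 285.7], 0.43)]
round_block [([245.5, 204.4], 0.5)]
top 455.9790953415074 455.9790953415074 314.46104830274555 207.15928341847035 [[ 0.00526216 -0.98063776  0.19575977  0.28819092]
 [-0.99987339 -0.00809965 -0.01369703 -0.26388159]
 [ 0.01501741 -0.19566291 -0.98055622  1.58176869]
 [ 0.          0.          0.          1.        ]]
press [
[... 418 characters left out ...]
0.9)]
{'clock': 1.2, 'q': array([-1.28521069e+00,  3.26210242e-01, -1.92546064e-01,  1.05199267e+00,
       -1.83952761e-05,  1.43659630e+00]), 'joint_velocities': array([-5.44348950e-04, -1.75651254e-04, -2.01694067e-04,  1.12176605e-05,
       -8.36419499e-04,  1.55997404e-03]), 'tau': array([-8.12858143e-04, -4.43334925e+01,  2.62756974e+01,  1.18584645e-03,
       -1.09308762e-04,  2.17857881e-06]), 'position': array([ 0.22417964, -0.5022914 ,  0.23129577]), 'eef_rot': array([ 2.63549909e+00, -1.70981503e+00,  3.75883507e-05]), 'contact_force': array([ 0.52387349, -0.25510552,  0.38658171]), 'wrist_torque': array([-0.03078548, -0.04223656, -0.02418166]), 'finger_gap': 0.9968215148705842}
```

View pics/scene0.png

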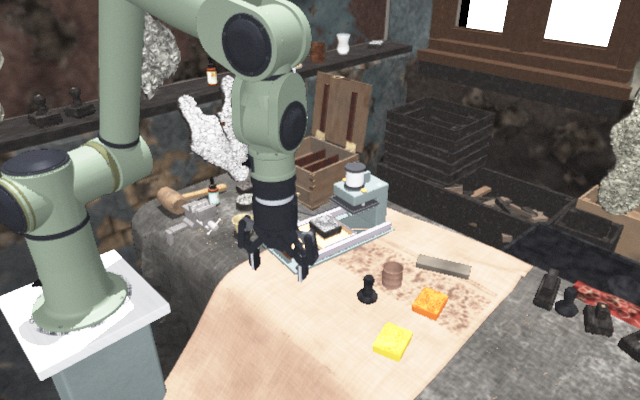

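View pics/top0.png

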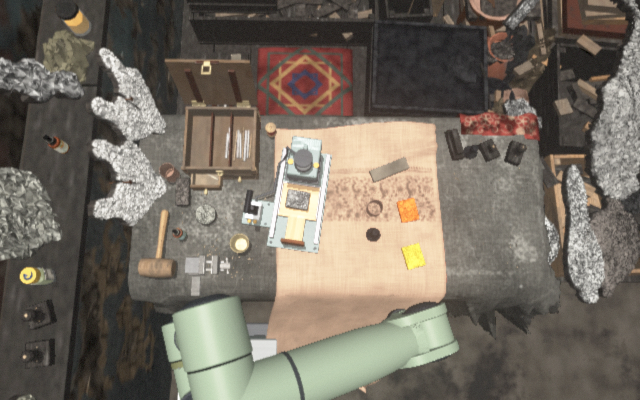

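Run:
```python
import cv2
a=cv2.imread("pics/top0.png")[100:300,170:450]
cv2.imwrite("pics/top0c.png",cv2.resize(a,None,fx=2.8,fy=2.8,interpolation=cv2.INTER_CUBIC))
a=cv2.imread("pics/scene0.png")[100:370,190:450]
cv2.imwrite("pics/scene0c.png",cv2.resize(a,None,fx=2.2,fy=2.2,interpolation=cv2.INTER_CUBIC))
```

```text
(no output)
```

View pics/top0c.png

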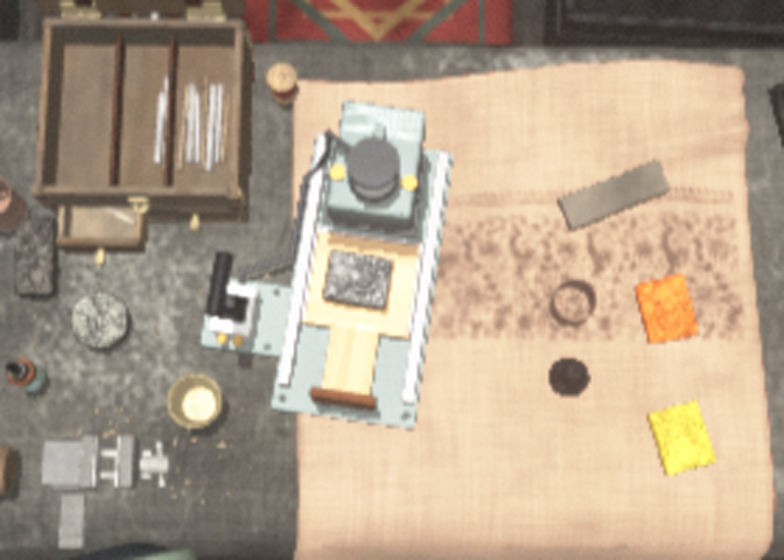

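View pics/scene0c.png

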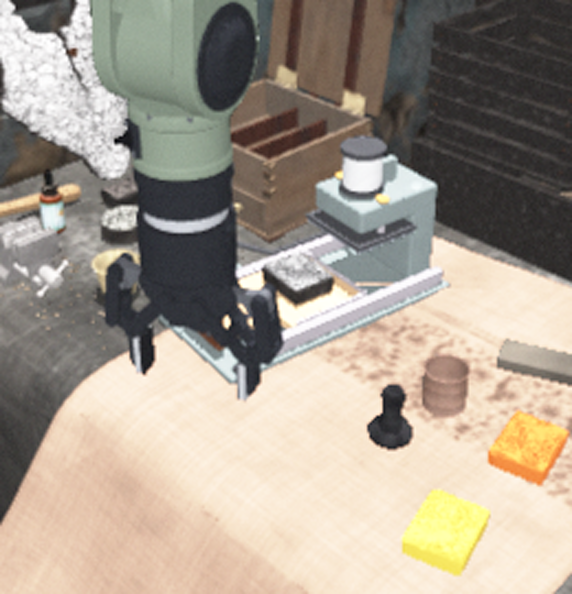

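The carved_block candidates in top are (296,200), dark and lying on the press bed, orange (403,211) and yellow (412,257). The dark one on the bed fits, and the enlarged crop confirms it. The brass cup is at about (239,243), the round block at (206,213), and the lever bar at about (248,202). Next I'll fit the press pose.

```bash
cat > h.py <<'E'
from cell import *
import numpy as np, cv2
from scipy.optimize import least_squares
from scipy.spatial.transform import Rotation as R
def proj(f,P,T=None):
    T=f["cam_to_world"] if T is None else T
    p=(np.asarray(P)-T[:3,3])@T[:3,:3]
    return np.stack([f["fx"]*p[:,0]/p[:,2]+f["cx"],f["fy"]*p[:,1]/p[:,2]+f["cy"]],1)
def ray(f,uv,z,T=None):
    T=f["cam_to_world"] if T is None else T
    d=T[:3,:3]@np.array([(uv[0]-f["cx"])/f["fx"],(uv[1]-f["cy"])/f["fy"],1])
    return T[:3,3]+d*(z-T[2,3])/d[2]
def w(pose,L):
    L=np.atleast_2d(L); c,s=np.cos(pose[2]),np.sin(pose[2])
    return np.stack([pose[0]+c*L[:,0]-s*L[:,1],pose[1]+s*L[:,0]+c*L[:,1],L[:,2]],1)
E
python3 - <<'E'
from h import *
f=grab_frame("top")
c=lambda x,y:(x/2.8+170,y/2.8+100)
# local pts: bed at 0: centre x= 0.08-0.12=-0.04 ; handle x=-0.19
L=np.array([[-.19,0,.088],[.08,0,.211],[-.08,.15,.192]])
U=np.array([c(345,392),c(374,152),c(219,286)])
r=least_squares(lambda p:(proj(f,w(p,L))-U).ravel(),[.5,-.2,-.1])
print(r.x,r.fun)
f2=grab_frame("scene")
pts=np.array([[-.18,.09,0],[-.18,-.09,0],[.18,-.09,0],[.18,.09,0],[-.19,0.04,.088],[-.19,-.04,.088],[.08,0,.211],[-.08,.15,.192],[-.117,.15,.192],[-.043,.15,.192],[-.08,.15,.062]])
for n,ff in(("top",f),("scene",f2)):
    im=cv2.cvtColor(ff["img"],cv2.COLOR_RGB2BGR)
    u=proj(ff,w(r.x,pts))
    big=cv2.resize(im,None,fx=4,fy=4)
    for q in u: cv2.circle(big,tuple(int(v*4+2) for v in q),4,(255,0,255),-1)
    m=u.mean(0)*4; x0,y0=int(m[0]-300),int(m[1]-300)
    cv2.imwrite(f"pics/fit_{n}.png",big[y0:y0+600,x0:x0+600])
for k,uv,z in(("cup",(c(195,403)),.03),("round",c(99,320),.028),("dabber",(373,235),.05),("tin",(374,208),.05)):print(k,ray(f,uv,z))
E
```

```text
[ 0.65362004 -0.23585904 -0.0920741 ] [ 0.86331608  3.39327153 -1.5083789  -0.7973123   0.68276001 -2.48102752]
cup [ 0.46813237 -0.03128435  0.03      ]
round [0.57019407 0.0909076  0.028     ]
dabber [ 0.49936036 -0.48432224  0.05      ]
tin [ 0.59274149 -0.48961918  0.05      ]
```

View pics/fit_top.png

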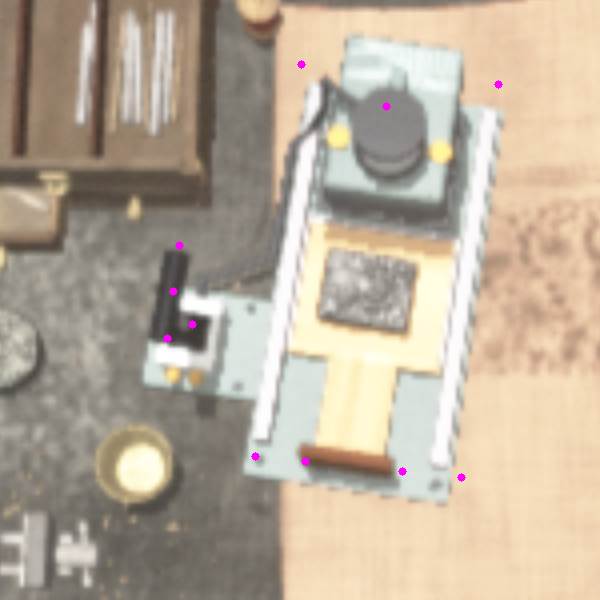

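View pics/fit_scene.png

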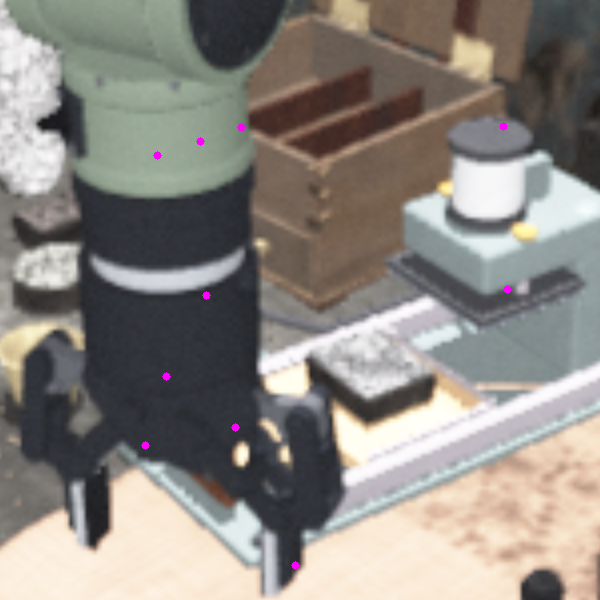

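The fit disagrees by about 3 px, mainly at the handle, so the bed may not be exactly at 0. A wrist view from above should settle it.

Run:
```python
from h import *
f=grab_frame("wrist"); print(f["T_tool_cam"],f["fx"],f["cx"],f["cy"])
s=get_state()
yaw=-0.12
# tool down, tool x along press y
def rot(a): # tool x axis at world angle a, z down
    return R.from_matrix(np.array([[np.cos(a),np.sin(a),0],[np.sin(a),-np.cos(a),0],[0,0,-1]])).as_rotvec()
for a in (yaw+np.pi/2,yaw-np.pi/2):
    print(a,ik([.42,-.2,.42],rot(a)),ik([.5,-.2,.45],rot(a)))
print(R.from_rotvec(s["eef_rot"]).as_matrix())
```

```text
[[ 9.99999981e-01  1.29729682e-04 -1.42759598e-04 -5.19529426e-04]
 [-7.75555272e-05  9.48014287e-01  3.18227756e-01 -8.10039679e-02]
 [ 1.76621725e-04 -3.18227739e-01  9.48014280e-01 -1.43423612e-01]
 [ 0.00000000e+00  0.00000000e+00  0.00000000e+00  1.00000000e+00]] 334.1995345747858 317.8289811273737 195.580023628526
1.4507963267948965 [-0.6033024   0.1092235   0.00467226  1.46624509  0.         -0.4833024 ] [-0.51760725  0.26747947  0.27571696  1.57903382  0.         -0.39760725]
-1.6907963267948967 [-6.03302395e-01  1.09223502e-01  4.67226311e-03  1.46624509e+00
  4.44089210e-16  2.65829026e+00] [-5.17607249e-01  2.67479469e-01  2.75716963e-01  1.57903382e+00
  4.44089210e-16  2.74398540e+00]
[[ 4.07619041e-01 -9.13152078e-01  2.08860316e-05]
 [-9.13152076e-01 -4.07619042e-01 -5.40741820e-05]
 [ 5.78914959e-05  2.96954307e-06 -9.99999998e-01]]
```

```bash
cat >> h.py <<'E'
def rot(a):
    return R.from_matrix(np.array([[np.cos(a),np.sin(a),0],[np.sin(a),-np.cos(a),0],[0,0,-1]])).as_rotvec()
def wpose():
    s=get_state(); f=grab_frame("wrist")
    T=np.eye(4);T[:3,:3]=R.from_rotvec(s["eef_rot"]).as_matrix();T[:3,3]=s["position"]
    return f,T@f["T_tool_cam"]
E
python3 - <<'E'
from h import *
move_l([.224,-.502,.4],.3)
movep([.45,-.2,.42],rot(-.12+np.pi/2))
f,T=wpose(); np.save("T1.npy",T)
cv2.imwrite("pics/wr1.png",cv2.cvtColor(f["img"],cv2.COLOR_RGB2BGR))
for k in ["press","bed_handle","bed_centre","carved_block","lever_bar","lever_pivot","platen","brass_cup","round_block"]:
    print(k,[(d["centre"],round(d["score"],2)) for d in tip_of("wrist",k)][:3])
f=grab_frame("scene");cv2.imwrite("pics/scene1.png",cv2.cvtColor(f["img"],cv2.COLOR_RGB2BGR))
print(get_state()["clock"])
E
```

```text
press []
bed_handle [([313.4, 159.1], 0.57)]
bed_centre []
carved_block [([69.3, 156.2], 0.73), ([318.6, 233.7], 0.72), ([106.2, 235.0], 0.58)]
lever_bar [([434.1, 249.0], 0.59)]
lever_pivot [([406.2, 216.1], 0.55), ([157.7, 186.0], 0.41)]
platen [([312.5, 307.7], 0.84)]
brass_cup [([421.9, 135.3], 0.93)]
round_block [([492.1, 180.9], 0.74)]
4.2583
```

View pics/wr1.png

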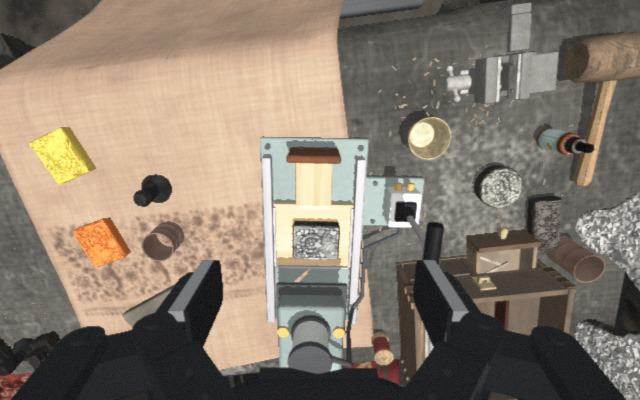

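The wrist view shows the base front corners at (262,138) and (368,139), handle at (314,154), bar at (434,242), cup at (430,137) and round block at (499,187). I'll refit with the bed travel left free.

Run:
```python
from h import *
f=grab_frame("wrist"); T=np.load("T1.npy"); ft=grab_frame("top")
im=cv2.cvtColor(f["img"],cv2.COLOR_RGB2BGR)
c=lambda x,y:(x/2.8+170,y/2.8+100)
def Lw(b): return np.array([[-.19+b,0.04,.088],[-.19+b,-.04,.088],[-.18,.09,.006],[-.18,-.09,.006],[-.08+.037,.15,.192],[-.08-.037,.15,.192],[-.1+b,.068,.03],[-.1+b,-.068,.03]])
Uw=np.array([[340,156],[288,154],[368,139],[262,138],[430,261],[438,225],[349,206],[275,205]])
Lt=np.array([[-.18,.09,.006],[-.18,-.09,.006],[-.08,.15,.192]])
Ut=np.array([c(273,408),c(412,429),c(219,286)])
def res(p):
    return np.r_[(proj(f,w(p,Lw(p[3])),T)-Uw).ravel(),(proj(ft,w(p,Lt))-Ut).ravel()]
r=least_squares(res,[.65,-.23,-.1,0],loss="soft_l1")
print(r.x);print(np.round(res(r.x).reshape(-1,2),1))
b=r.x[3]
pts=np.r_[Lw(b),[[.18,.09,.006],[.18,-.09,.006],[.08,0,.211],[-.08,.15,.062],[-.04+b,0,.03]]]
big=cv2.resize(im,None,fx=2.5,fy=2.5)
for q in proj(f,w(r.x,pts),T): cv2.circle(big,tuple(int(v*2.5+1) for v in q),3,(255,0,255),-1)
cv2.imwrite("pics/fit_w.png",big[300:900,550:1350])
for k,uv,z in(("cup",(430,137),.03),("round",(499,187),.02),("blk",(317,241),.058)):
    q=ray(f,uv,z,T); d=q[:2]-r.x[:2]; cc,s=np.cos(r.x[2]),np.sin(r.x[2]); print(k,q,"press:",cc*d[0]+s*d[1],-s*d[0]+cc*d[1])
```

```text
[ 0.63128889 -0.23138035 -0.14148568  0.0226058 ]
[[ 1.7  1.2]
 [-1.8  2.1]
 [ 0.7  1.2]
 [-1.5 -0.1]
 [-0.2 11.6]
 [-0.4 -6.5]
 [ 4.6 -3.2]
 [-1.8 -3.7]
 [-2.1 -0.1]
 [-0.3  0.1]
 [-1.9  2.1]]
cup [ 0.46833027 -0.02305151  0.03      ] press: -0.1907075732747671 0.18326767307829037
round [0.56936965 0.09506503 0.02      ] press: -0.10733391255895625 0.3144519163338563
blk [ 0.61397261 -0.22161652  0.058     ] press: -0.018520085674536543 0.00722442626622608
```

View pics/fit_w.png

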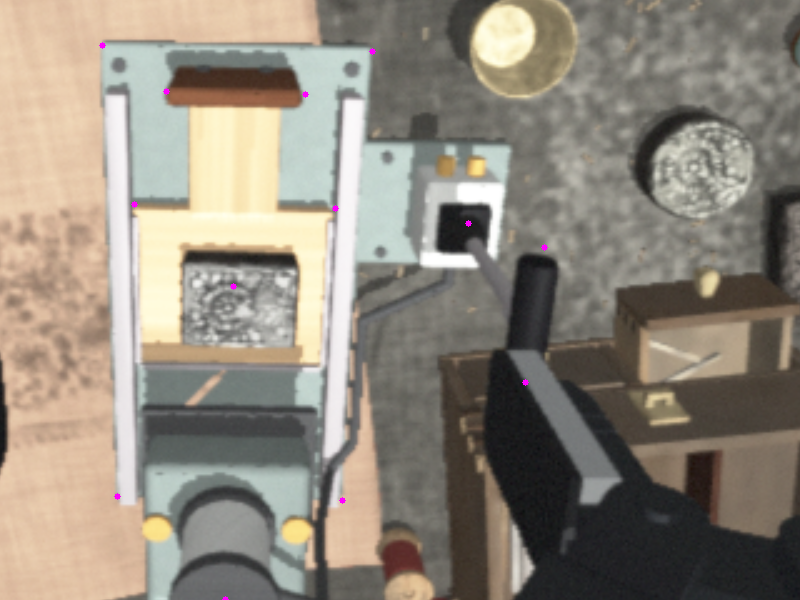

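View pics/scene1.png

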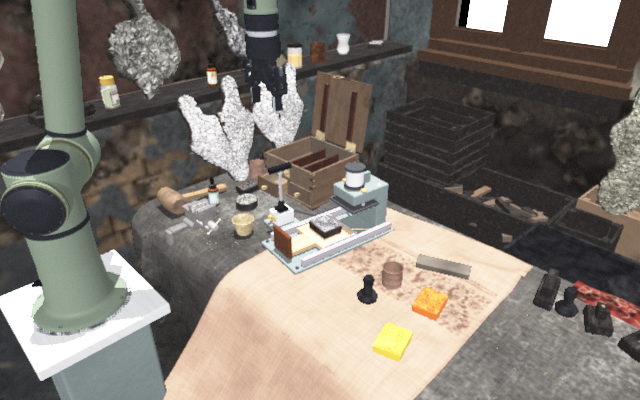

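Run:
```python
from h import *
f=grab_frame("wrist"); T=np.load("T1.npy"); ft=grab_frame("top"); fs=grab_frame("scene")
c=lambda x,y:(x/2.8+170,y/2.8+100)
def Lw(b): return np.array([[-.19+b,0.04,.088],[-.19+b,-.04,.088],[-.18,.09,.006],[-.18,-.09,.006],[-.1+b,.068,.03],[-.1+b,-.068,.03]])
Uw=np.array([[340,155],[288,154],[368,139],[262,138],[349,206],[275,205]])
Lt=np.array([[-.18,.09,.006],[-.18,-.09,.006],[-.08,.15,.192],[.08,0,.211]])
Ut=np.array([c(273,408),c(412,429),c(219,286),c(375,153)])
def res(p):
    return np.r_[(proj(f,w(p,Lw(p[3])),T)-Uw).ravel(),(proj(ft,w(p,Lt))-Ut).ravel()]
r=least_squares(res,[.65,-.23,-.1,0],loss="soft_l1")
print(r.x);print(np.round(res(r.x).reshape(-1,2),1))
b=r.x[3]
pts=np.r_[Lw(b),[[.18,-.09,.006],[.08,0,.211],[-.08,.15,.062],[-.117,.15,.192],[-.043,.15,.192],[.03,-.057,.09],[.03,.057,.09],[.13,-.057,.09]]]
for n,ff in(("top",ft),("scene",fs)):
    big=cv2.resize(cv2.cvtColor(ff["img"],cv2.COLOR_RGB2BGR),None,fx=4,fy=4,interpolation=cv2.INTER_CUBIC)
    u=proj(ff,w(r.x,pts))
    for q in u: cv2.circle(big,tuple(int(v*4+2) for v in q),3,(255,0,255),-1)
    m=u.mean(0)*4; x0,y0=int(m[0]-300),int(m[1]-300)
    cv2.imwrite(f"pics/fit3_{n}.png",big[y0:y0+600,x0:x0+600])
np.save("pose.npy",r.x)
```

```text
[ 0.63210587 -0.23516301 -0.15775387  0.02056816]
[[ 1.1  2.2]
 [-2.4  1.2]
 [ 0.1  2.8]
 [-2.  -0.1]
 [ 3.2 -3. ]
 [-3.2 -4.8]
 [-1.7 -0.9]
 [-0.1  0.1]
 [-0.9  1. ]
 [-0.5  5.6]]
```

View pics/fit3_scene.png

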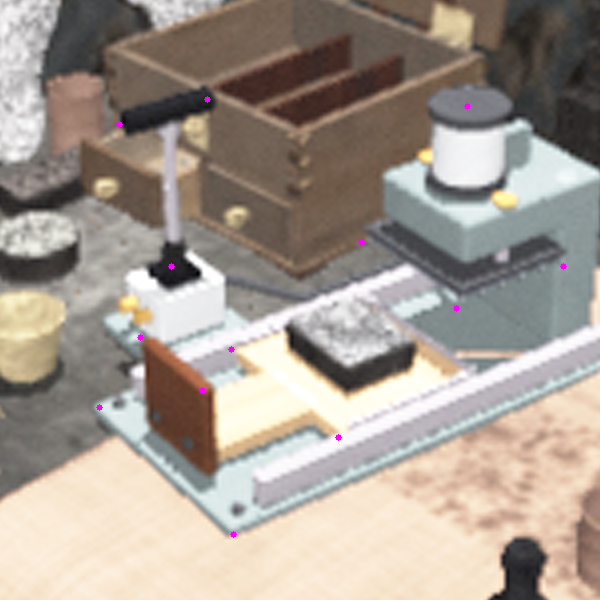

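View pics/fit3_top.png

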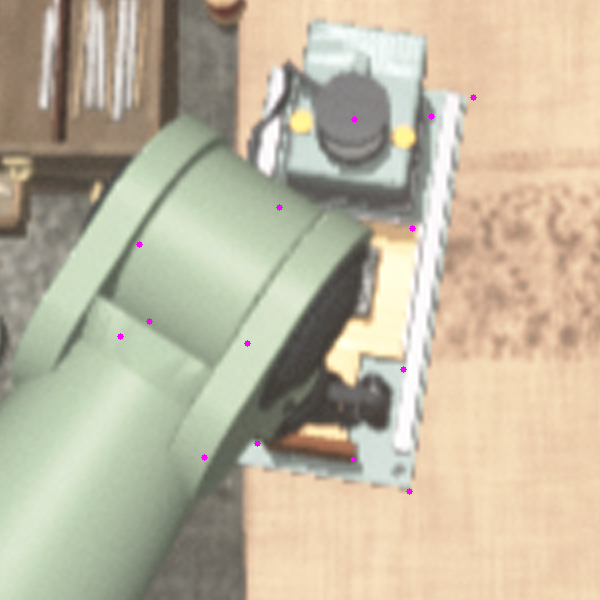

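The overlay agrees in the scene view: bar ends at (122,122) and (210,100), cylinder top and handle corners all within about 1–2 px. The press is at about (0.632,-0.235), yaw -0.155, and the bed starts at about 0.02. Next step is to push it in.

```bash
cat >> h.py <<'E'
P=np.array([.632,-.2345,-.153])
RT=rot(P[2]+np.pi/2)
def at(x,y,z): return w(P,[x,y,z])[0]
def loc():
    s=get_state(); d=s["position"]-[P[0],P[1],0]; c,k=np.cos(P[2]),np.sin(P[2])
    F=s["contact_force"]
    return "t %.1f press-xyz %s F %s"%(s["clock"],np.round([c*d[0]+k*d[1],-k*d[0]+c*d[1],d[2]],4),np.round([c*F[0]+k*F[1],-k*F[0]+c*F[1],F[2]],1))
def snap(cam,n,x0,y0,x1,y1,s):
    f=grab_frame(cam);cv2.imwrite(f"pics/{n}.png",cv2.resize(cv2.cvtColor(f["img"],cv2.COLOR_RGB2BGR)[y0:y1,x0:x1],None,fx=s,fy=s,interpolation=cv2.INTER_CUBIC))
E
python3 - <<'E'
from h import *
grab(40); print(get_state()["finger_gap"])
movep(at(-.25,0,.2),RT)
move_l(at(-.25,0,.052),.25); print(loc())
print(move_l(at(-.195,0,.052),.08,until_force=15),loc())
print(move_l(at(-.1,0,.052),.05,until_force=15),loc())
print(move_l(at(-.07,0,.052),.03,until_force=14),loc())
snap("scene","s2",230,120,430,290,4)
E
```

```text
-0.0013577167506057142
t 6.9 press-xyz [-0.2485 -0.0007  0.0531] F [ 0.1 -0.9 -0.2]
False t 7.8 press-xyz [-0.1955  0.0002  0.0519] F [0.7 0.1 0.3]
False t 9.8 press-xyz [-0.1    -0.0003  0.0521] F [-2.3  0.7 -1.9]
True t 10.5 press-xyz [-0.0807  0.0003  0.0513] F [0.3 0.7 0.2]
```

View pics/s2.png

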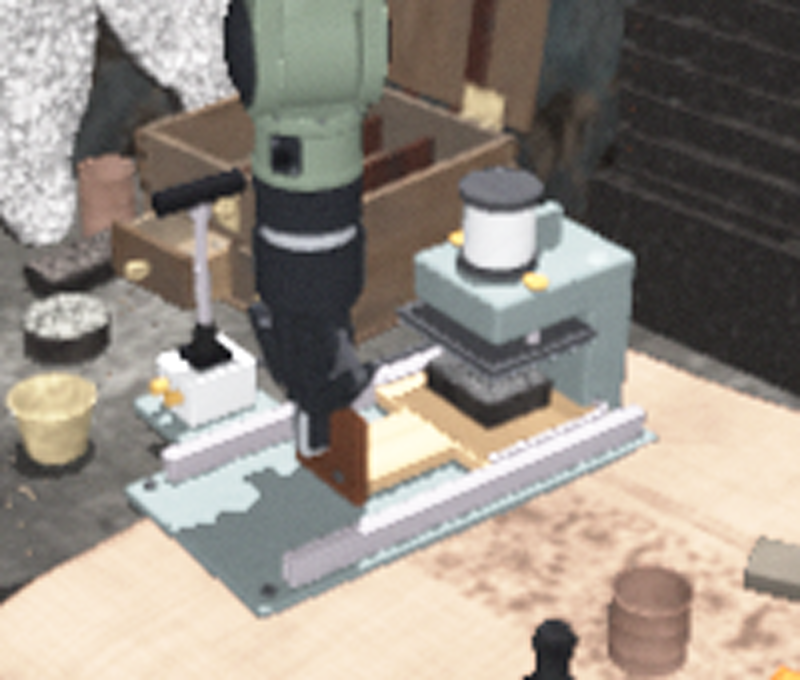

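The block is under the platen and the handle is in. I'll push once more to confirm it's against the stop.

Run:
```python
from h import *
print(move_l(at(-.06,0,.052),.02,until_force=20),loc())
sleep(.2);print(loc())
move_l(at(-.14,0,.052),.15)
move_l(at(-.14,0,.27),.3)
movep(at(-.102,.21,.27),RT)
move_l(at(-.102,.21,.145),.2);print(loc())
snap("scene","s3",230,120,430,290,4)
```

```text
True t 11.2 press-xyz [-0.0811  0.0011  0.0499] F [ 0.1 -0.5 -0.4]
t 11.3 press-xyz [-0.0814  0.0012  0.0495] F [ 0.2 -0.   0.7]
t 14.4 press-xyz [-0.1012  0.2091  0.1459] F [ 0.1  0.  -0. ]
```

View pics/s3.png

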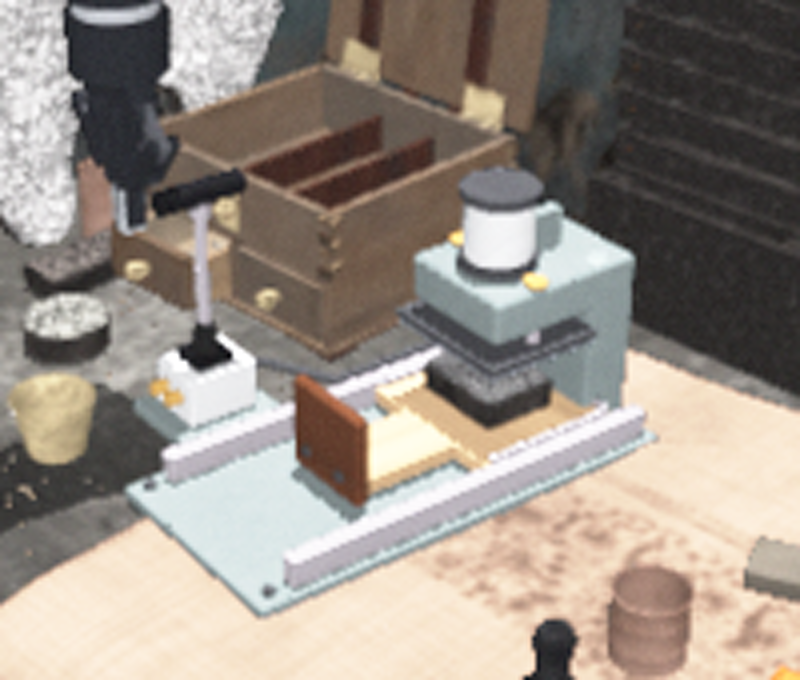

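The stop is confirmed at the same place, and the finger is now beside the bar. Pushing the lever over next.

Run:
```python
from h import *
print(move_l(at(-.102,.15,.145),.08,until_force=5),loc())
s=loc()
import re
y0=float(s.split('[')[1].split()[1]); off=y0-.15  # contact offset, approx
print("off",off)
off=min(max(off,.018),.03)
for th in (.2,.4,.55,.64):
    move_l(at(-.102,.15-.13*np.sin(th)+off,.062+.13*np.cos(th)-.03),.12)
    print(th,loc())
snap("scene","s4",230,120,430,290,4)
```

```text
True t 15.1 press-xyz [-0.1017  0.1583  0.1454] F [-0.5  4.5  6.9]
off 0.008300000000000002
0.2 t 15.4 press-xyz [-0.1019  0.1423  0.1596] F [-0.1  4.8  3.8]
0.4 t 15.8 press-xyz [-0.1014  0.1187  0.1517] F [-0.   8.2  4.7]
0.55 t 16.1 press-xyz [-0.101   0.1022  0.1431] F [ 0.7 11.2  6.8]
0.64 t 16.4 press-xyz [-0.1009  0.0929  0.1366] F [-0.2 11.5  7.9]
```

View pics/s4.png

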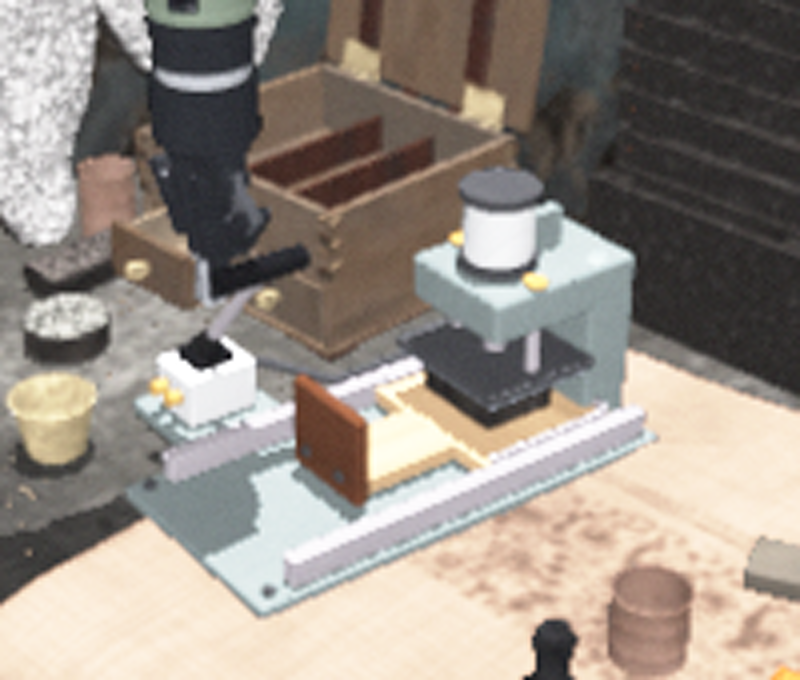

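The lever is well over and the platen is nearly on the block. I'll push on to the lever stop and hold.

Run:
```python
from h import *
print(move_l(at(-.1,.080,.130),.03,until_force=14),loc())
sleep(.2);print(loc())
for i in range(5): sleep(.8)
print(loc())
snap("scene","s5",230,120,430,290,4)
```

```text
True t 16.7 press-xyz [-0.1007  0.0933  0.1342] F [-0.3 11.   8.2]
t 16.9 press-xyz [-0.1007  0.0939  0.1345] F [-1.3  9.8  7.5]
t 20.9 press-xyz [-0.1007  0.0939  0.1346] F [-1.4  9.1  7.5]
```

View pics/s5.png

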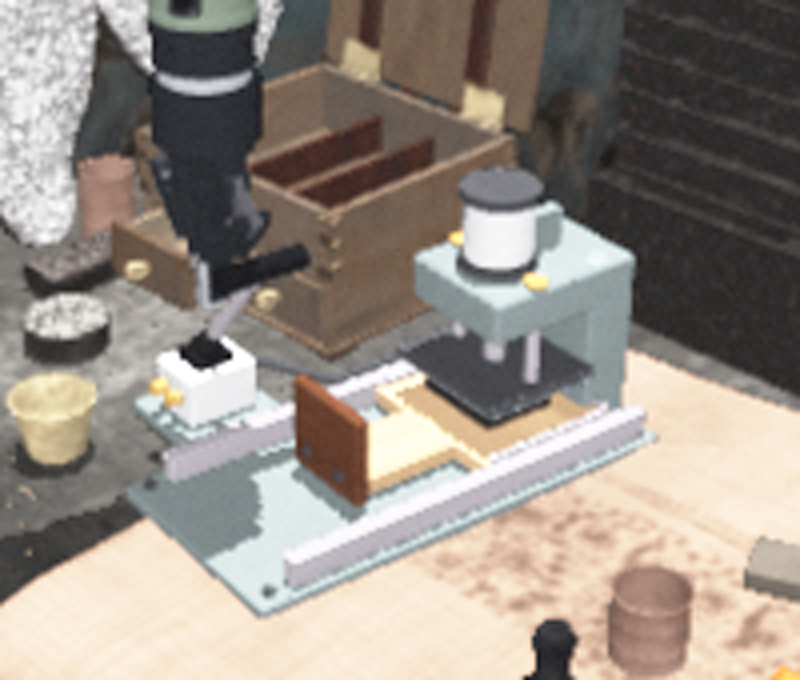

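Run:
```python
from h import *
f=grab_frame("scene")
for th in (0,.4,.5,.6,.7):
    u=proj(f,w(P,[[-.117,.15-.13*np.sin(th),.062+.13*np.cos(th)],[-.043,.15-.13*np.sin(th),.062+.13*np.cos(th)]]))
    print(th,np.round((u-[230,120])*4))
```

```text
0 [[148. 205.]
 [235. 179.]]
0.4 [[185. 244.]
 [273. 217.]]
0.5 [[194. 257.]
 [282. 230.]]
0.6 [[202. 272.]
 [291. 244.]]
0.7 [[211. 288.]
 [299. 259.]]
```

The lever is at about 0.65–0.7 rad and the platen is on the block, held for more than 4 s. Releasing it, with a controlled retreat.

Run:
```python
from h import *
sleep(1)
for th in (.5,.3,.1):
    move_l(at(-.102,.15-.13*np.sin(th)+.022,.062+.13*np.cos(th)-.03),.1)
move_l(at(-.102,.215,.15),.1); print(loc())
move_l(at(-.102,.215,.28),.25)
sleep(1.5)
snap("scene","s6",230,120,430,290,4); print(loc())
```

```text
t 23.9 press-xyz [-0.102   0.2149  0.15  ] F [ 0.7 -0.7 -1. ]
t 26.1 press-xyz [-0.102  0.215  0.28 ] F [ 0.4  0.6 -0.9]
```

View pics/s6.png

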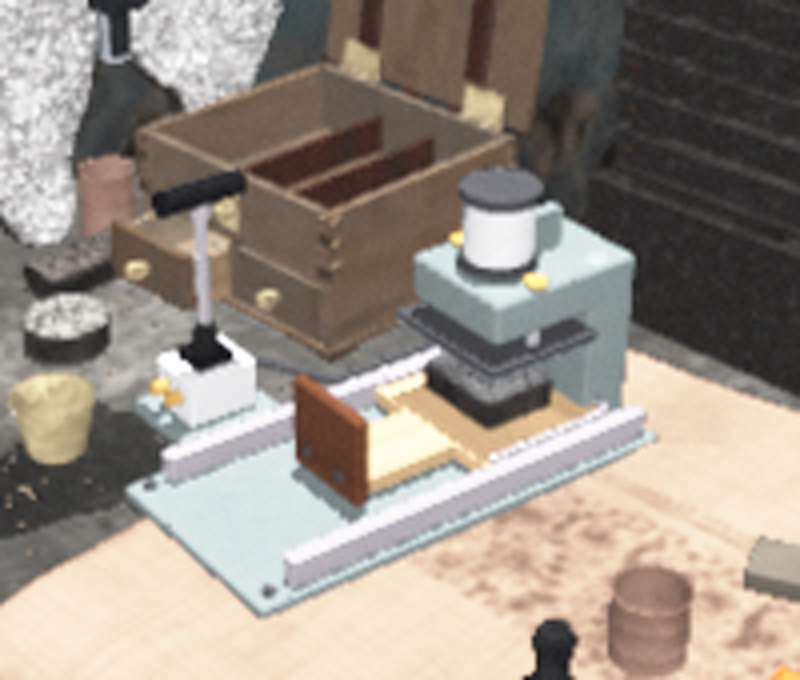

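The lever is upright and the platen home, matching the earlier view. After a little more waiting I'll draw the bed out.

Run:
```python
from h import *
sleep(1)
movep(at(-.04,0,.28),RT)
move_l(at(-.04,0,.12),.2)
print(move_l(at(-.04,0,.055),.06,until_force=6),loc())
snap("scene","s7",230,120,430,290,4)
```

```text
False t 30.2 press-xyz [-0.0396 -0.0001  0.0555] F [-0.1 -0.3 -0.7]
```

View pics/s7.png

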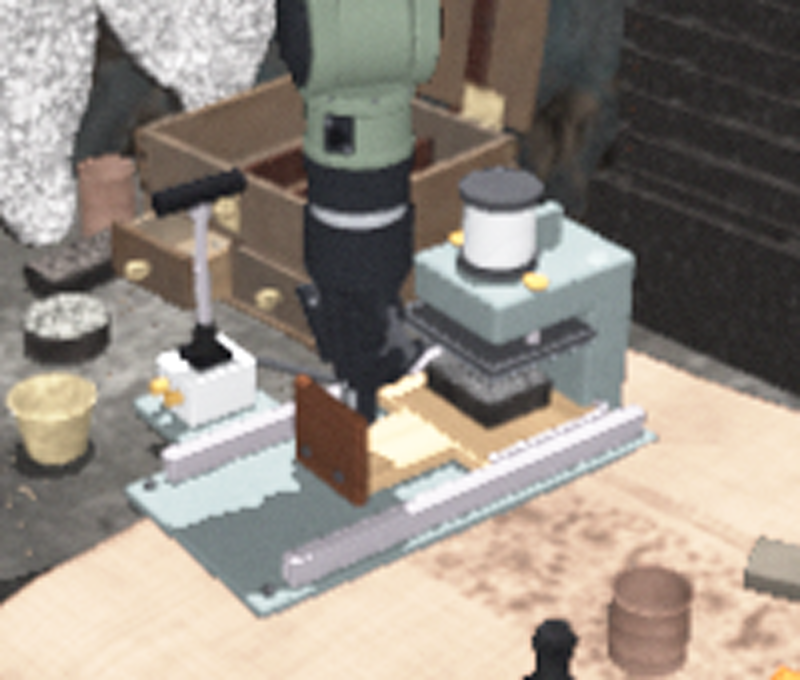

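The finger is behind the handle. Pulling out slowly.

Run:
```python
from h import *
print(move_l(at(-.10,0,.055),.04,until_force=16),loc())
print(move_l(at(-.155,0,.055),.04,until_force=16),loc())
print(move_l(at(-.185,0,.055),.02,until_force=14),loc())
print(move_l(at(-.19,0,.055),.02,until_force=20),loc())
snap("scene","s8",230,120,430,290,4)
```

```text
False t 31.9 press-xyz [-0.1     0.0003  0.055 ] F [ 2.6 -1.1  1.9]
False t 33.4 press-xyz [-0.1552  0.0004  0.0549] F [ 2.9 -0.5  0.6]
True t 34.2 press-xyz [-0.1658  0.0002  0.0551] F [0.2 0.  0.6]
True t 34.8 press-xyz [-0.1655  0.0002  0.0556] F [ 1.7  0.4 -0.2]
```

View pics/s8.png

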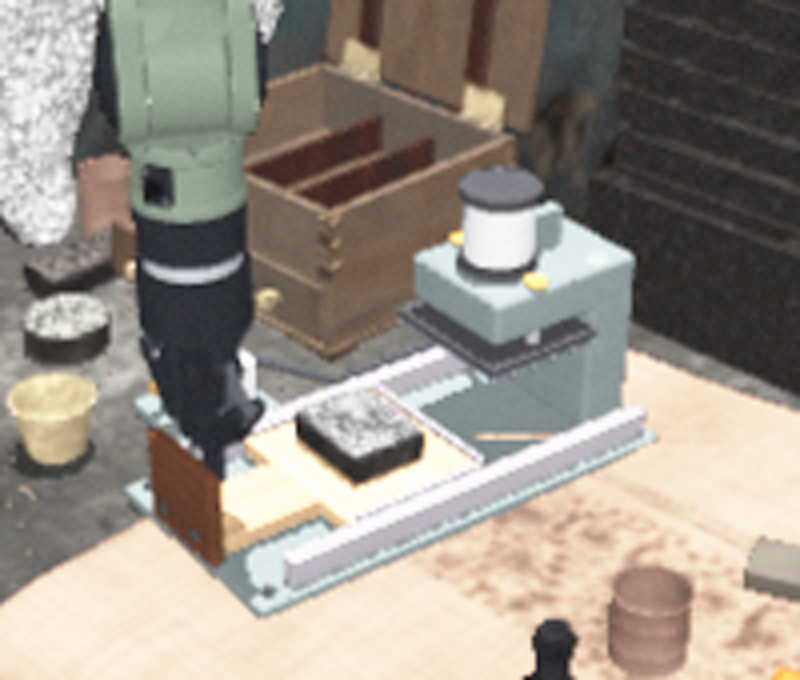

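It hit the outer stop twice at the same place, and the measured travel of about 119 mm matches the full stroke. I'll retreat and check.

Run:
```python
from h import *
move_l(at(-.150,0,.055),.05)
move_l(at(-.150,0,.3),.25)
movep([.35,-.5,.35],RT)
sleep(.5)
snap("scene","s9",230,120,430,290,4);print(loc())
f=grab_frame("top");cv2.imwrite("pics/top9.png",cv2.resize(cv2.cvtColor(f["img"],cv2.COLOR_RGB2BGR)[100:300,170:450],None,fx=2.8,fy=2.8,interpolation=cv2.INTER_CUBIC))
```

```text
t 38.2 press-xyz [-0.2381 -0.3053  0.35  ] F [ 0.6 -0.1 -0.1]
```

View pics/s9.png

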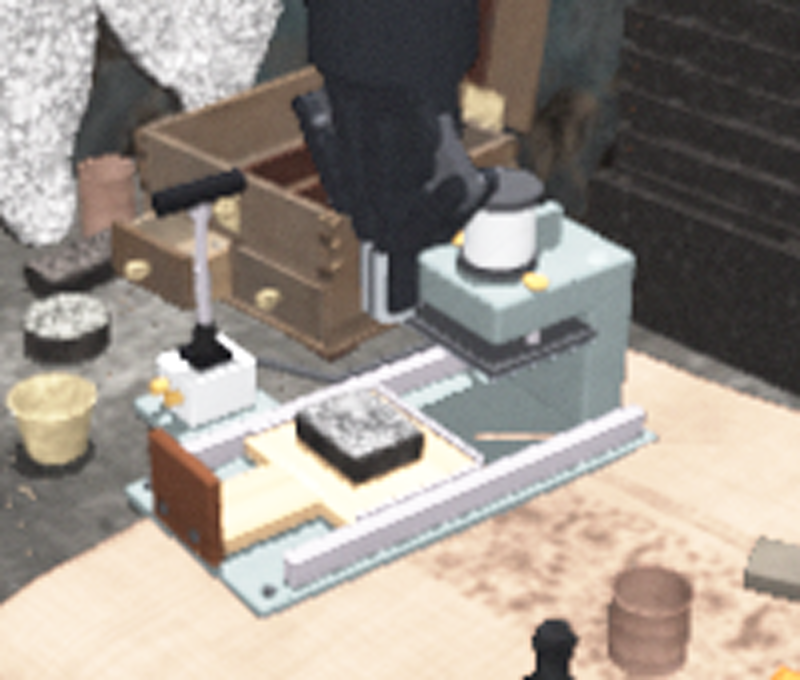

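View pics/top9.png

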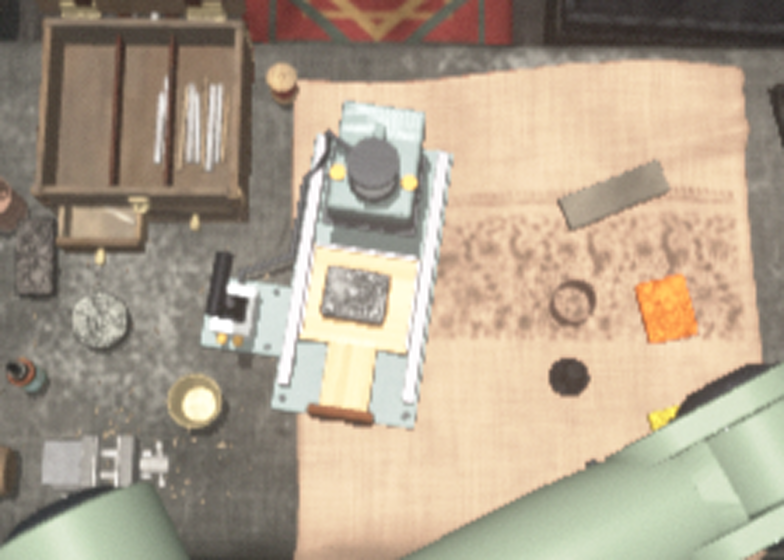

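The bed is fully out with the block flat at its centre (top crop (355,294)). The lever is upright, the platen is home, the bystanders haven't moved, and the robot is clear.

```bash
python3 -c "
from cell import *
sign_off()"
```

```text
the job is handed in; nothing more can be done
```

The impression was taken and the job handed in at about 38 s of the 66 s allowed. `sign_off()` gives no verdict, so this rests on my own measurements and the pictures.

- **Bed in:** I pushed it with shut fingers until it met its inner stop. Two pushes, at 14 and 20 N, stopped at the same place.
- **Press:** I pushed the lever over to about 0.65–0.7 rad, estimated from the scene picture. The picture after a 4 s hold showed the platen down on the block, and I held another second before releasing. I could not read the pressing force directly.
- **Release:** The lever sprang back upright. The picture showed the platen home, and I waited another second before touching the bed.
- **Bed out:** I drew it from behind the handle to its outer stop. Two pulls stopped at the same place, and the measured travel was about 119 mm against the nominal 120 mm.

**Last checks:** In the scene and top pictures the block lies flat near the bed's centre, the lever is upright and the platen is home. The dabber, tin, cup and round block are where they started, and the robot is clear of everything.

**Disagreements:**
- My press pose fit differed from the contact positions by about 6 mm along x, so I used the felt stops instead.
- The bed started about 20 mm in from its outer stop.

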